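# Set up the glue pot on its cork mat

## Robot

A 7-joint arm with a two-finger parallel gripper is mounted at the origin on the work surface. World frame = base frame: x ahead of the robot, y to its left, z up, the work surface at z = 0. Lengths are in m, angles in rad, forces in N, time in s.
With the tool pointing down it reaches from about 0.4 to 0.925 m from the base axis. Payload 5.6 kg.
Tool frame: the origin (TCP) lies at the very end of the fingers, on their centre line; the grasp point (between the pads) lies 19 mm behind it; z points along the fingers, y is the direction in which the jaws open and shut (so a half turn about z gives the same grasp; the last joint's range is limited). The gripper opens to 85 mm and grips with 20 to 120 N. Pads are 22 mm wide; open, the fingers measure 114 mm over their backs; the gripper's body (76 mm by 85 mm) begins 54 mm behind the grasp point. The pads swing forward as they close: fully open they stand 13 mm farther back than shut.
Start: joints at [1.138, 0.468, -0.012, 1.603, 0.006, 1.071, -0.056], TCP at [0.247, -0.601, 0.231] pointing down, gripper open.
Joint ranges: [-2.53, 2.53], [-0.31, 2.02], [-1.57, 1.55], [0.28, 2.44], [-1.29, 4.43], [0.15, 1.84], [-2.92, 2.92]. Speed limits (rad/s): [2.57, 2.57, 3.14, 3.14, 3.14, 3.14, 3.14].

## Interface

Orientations are given as a unit quaternion [x, y, z, w].
In Python, from rig import * gives the robot as it stands. The module is installed in compiled form; this text tells all that it offers. Calls block until the motion is done:
- goto(position, orientation): joint-space move of the TCP to a pose.
- move_l(position, speed=0.15, rotation=None, contact_N=None): straight line of the TCP; rotation=None keeps the orientation; speed is the mean speed in m/s. With contact_N (N) it stops when the force on the tool has changed by that much, and returns True; else False.
- move_joints(angles): joint-space move.
- grip(opening, effort=None): finger opening in m; effort is the grip in N (None keeps the last); returns when the fingers have stopped.
- dwell(seconds).
- solve_ik(position, orientation): joint angles nearest the present ones, or None.
- capture(name): name is "side" or "top" or "wrist"; returns a dict with "img" (400x640x3 uint8, red, green, blue), "mtx" (3x3 intrinsics, pixels), "position" and "orientation" of the camera in the world. Camera axes: x right, y down, z forward; pixel columns grow to the right and rows downward; lengths in m; the calibration is good to about 2 mm. The wrist camera is an equidistant fisheye: a pixel r from the principal point sees the ray r / f radians off the axis. A picture is of the moment at which its call begins. There is no depth.
A pose or a line that the arm cannot do raises IKError and nothing moves.
- finish_job(): hands the job in, once; it reports no verdict.
Readings, each from a call of its own:
- current_t(): time.
- current_q(): joint angles.
- current_qd(): joint speeds.
- current_effort(): joint torques, N m.
- current_ee_pos(): TCP position.
- current_ee_rot(): TCP orientation.
- current_contact_force(): force on the tool from outside, world axes, zero at the start.
- current_torque(): the same for the moment, N m.
- current_finger_gap(): finger opening in m.
Only numpy, scipy, OpenCV 4.12 (cv2) and the standard library are available. Lean on these libraries where they do the work, as an engineer would, in place of code of your own. Each camera call takes 0.05 s, during which the arm holds its last target. There are 200 camera calls.

## Task

Get the shoemaker's bench ready for gluing: the orange glue pot was left upside down to keep the dust out; stand it mouth up, wholly on the round cork mat. The hammer lying on that mat goes flat inside the aluminium tool tray. Drop neither, and do not shift or knock over anything else on the bench.

Things in the scene. Friction and masses are not known exactly. Their poses are not given: they have to be found in the camera images.
- pot: orange plastic glue pot, a plain round tub without handle, about 0.2 kg, 130 mm high, mouth-down at the start. Outer diameter 90 mm at the mouth, 84 mm at the closed bottom; wall 8 mm, bottom 7 mm thick. Twelve flat facets to the touch: on its side it does not roll. Origin: centre of the mouth's rim plane; z axis from mouth to bottom. Pushed low it slides; pushed forward and upward near its upper end it tips over
- pot_mouth (a point): centre of the pot's mouth, in the plane of the rim (the pot's origin)
- pot_bottom (a point): centre of the outside of the pot's closed bottom, 130 mm from the mouth centre along the pot's z axis; above the mouth at the start, at bench height when the pot stands mouth up
- mat: round cork mat, 150 mm in diameter with a dark edge, let in flush with the bench top (no step: things slide over it), fixed. Origin at its centre, at bench height. The hammer lies on it at the start
- hammer: shoemaker's hammer lying flat, 0.4 kg, 202 mm long, pale wood handle along its x axis, steel head at the +x end. Origin: on the bench right under the handle's axis; the axis is 16 mm up. Handle 22 mm thick from x = -60 to +30 mm, swelling to 32 mm at the butt (x = -140 mm). Head: centre at x = 42 mm, 108 mm long along y (y = -49 to +59 mm), 32 mm high. Centre of mass near x = +20 mm, on the handle
- hammer_head (a point): centre of the hammer's head, on the handle's axis
- hammer_butt (a point): butt end of the hammer's handle, on its axis
- tray: shallow open tool tray of bare aluminium, fixed, empty, 270 mm along its x, 150 mm along its y, walls 30 mm high and 4 mm thick, floor 4 mm thick. Origin: centre of its underside on the bench
- tin: grey round adhesive tin with yellow lid, 102 mm diameter, 123 mm high, upright, loose; leave it. Origin: centre of its underside
- can: red drinks can, 67 mm diameter, 122 mm high, upright, loose; leave it. Origin: centre of its underside
- cup: takeaway paper cup with white lid, 82 mm diameter at the lid, 104 mm high, upright, loose; leave it. Origin: centre of its underside
- pincers: lasting pincers with red grips lying flat, 185 mm along x (x = -104 to +76 mm), 62 mm across at the grips, 18 mm high, loose; leave them. Origin: on the bench under the middle
- shoe: burgundy and tan shoe on a yellow last, 250 mm along its x (toe at +x), 92 mm wide, 122 mm high, loose; leave it. Origin: centre of its sole's underside
Not all that is in view belongs to the job. Leave any pink look-alike of the pot alone.

How it is judged:
At the end, for the whole second after the job is handed in: The pot stands still and upright, mouth up, flat on the bench, its bottom's centre within 33 mm of the mat's centre; the hammer lies still and flat with both its head's centre and the butt of its handle inside the tool tray (height (world z) of pot_mouth above 0.125 m and height (world z) of pot_bottom below 0.008 m and horizontal distance between pot_bottom and mat below 0.033 m and linear speed of each of pot, hammer below 0.02 m/s and angular speed of pot below 0.2 rad/s and x of hammer_head in the frame of tray between -0.128 and 0.128 m and y of hammer_head in the frame of tray between -0.068 and 0.068 m and height (world z) of each of hammer_head, hammer_butt below 0.045 m and x of hammer_butt in the frame of tray between -0.128 and 0.128 m and y of hammer_butt in the frame of tray between -0.068 and 0.068 m); the robot touches nothing.
It fails at once if the tin, can, cup, pincers or shoe is shifted by more than 25 mm or tipped by more than 20 degrees (distance of any of tin, can, cup, pincers, shoe from where it was at the start of the episode above 0.025 m or angle between any of tin, can, cup, pincers, shoe's own z axis and vertical above 0.35 rad).
It fails at once if the hammer is dropped or thrown (moving faster than 0.8 m/s out of the fingers) (linear speed of hammer above 0.8 m/s and contact force between the fingers and hammer below 0.05 N).
It fails at once if the pot is dropped or thrown (moving faster than 1.5 m/s out of the fingers; toppling over on the bench stays below this) (linear speed of pot above 1.5 m/s and contact force between the fingers and pot below 0.05 N).
It also fails if it takes over 72 s, if anything falls off the work surface, if the arm or the gripper's body presses on something with over 40 N, if the wrist force passes 120 N, or if a joint passes its speed limit or range.

## Working session

There is one attempt and no reset: what is moved stays moved. The work goes in short steps, each a Python script; the robot and the scene stay as the last script left them, time stands still between calls to the robot, and variables do not carry over. Pictures are saved under pics/ and viewed, about 8 in all and at most 12, crops included, and the job is handed in when it is done.

```bash
mkdir -p pics; cat > h.py <<'E'
from rig import *
import numpy as np, cv2
from scipy.spatial.transform import Rotation as R
def snap(cam,name,crop=None,scale=1):
    c=capture(cam); im=c["img"][:,:,::-1]
    np.savez(f"pics/{name}.npz",**{k:c[k] for k in("img","mtx","position","orientation")})
    if crop: x0,y0,x1,y1=crop; im=im[y0:y1,x0:x1]
    cv2.imwrite(f"pics/{name}.png",cv2.resize(im,None,fx=scale,fy=scale,interpolation=cv2.INTER_CUBIC)); return c
def pix(name,u,v,z=0.,fish=False):
    c=np.load(f"pics/{name}.npz"); K=c["mtx"]; d=np.array([(u-K[0,2])/K[0,0],(v-K[1,2])/K[1,1],1.])
    if fish:
        r=np.hypot(d[0],d[1]); d=np.array([d[0]/r*np.sin(r),d[1]/r*np.sin(r),np.cos(r)])
    d=R.from_quat(c["orientation"]).apply(d); p=c["position"]
    return p+d*(z-p[2])/d[2]
def proj(name,P):
    c=np.load(f"pics/{name}.npz"); q=R.from_quat(c["orientation"]).inv().apply(np.array(P)-c["position"]); q=c["mtx"]@q; return q[:2]/q[2]
def down(yaw):  # tool z down, tool y (jaw) at angle yaw in world
    y=np.array([np.cos(yaw),np.sin(yaw),0]); z=np.array([0,0,-1.]); return R.from_matrix(np.c_[np.cross(y,z),y,z]).as_quat()
E
python3 - <<'E'
from h import *
for n in("top","side"):
    c=snap(n,n+"0",scale=1.25); print(n,c["position"],R.from_quat(c["orientation"]).as_matrix().round(2).tolist(),c["mtx"].tolist())
print(current_t(),R.from_quat(current_ee_rot()).as_matrix().round(2))
E
```

```text
top [ 0.40758151 -0.02232639  1.36986279] [[-0.01, -0.99, 0.14], [-1.0, 0.01, 0.01], [-0.01, -0.14, -0.99]] [[479.6336752023269, 0.0, 333.4375148270488], [0.0, 479.6336752023269, 196.21028463560782], [0.0, 0.0, 1.0]]
side [0.22780344 0.78836234 0.59638852] [[-0.9, -0.22, 0.37], [-0.43, 0.46, -0.78], [-0.0, -0.86, -0.5]] [[407.85739498217976, 0.0, 315.7803076216351], [0.0, 407.85739498217976, 207.7070321318073], [0.0, 0.0, 1.0]]
0.1 [[ 0.93  0.38 -0.  ]
 [ 0.38 -0.93  0.  ]
 [-0.   -0.   -1.  ]]
```

View pics/top0.png

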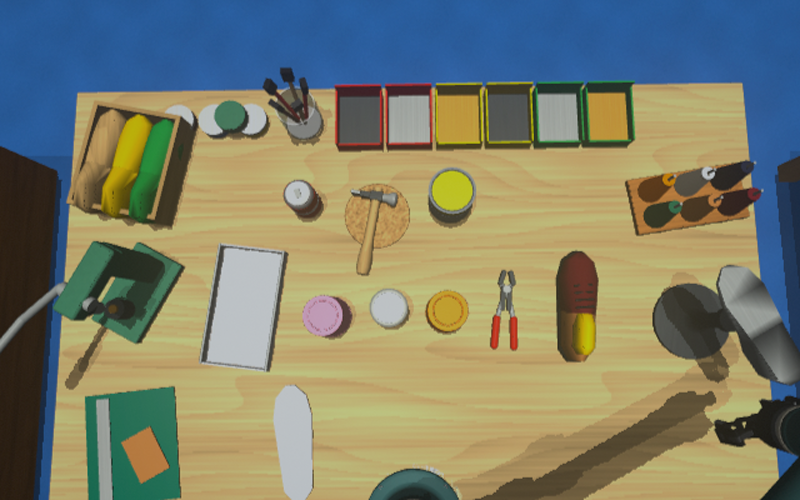

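View pics/side0.png

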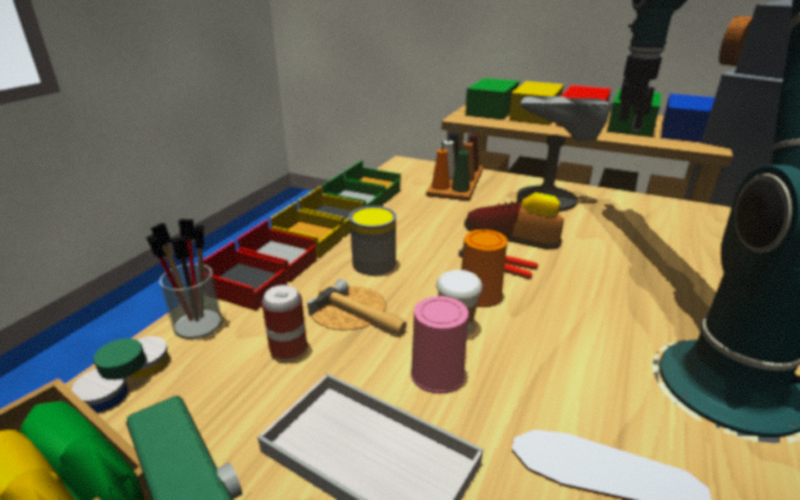

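The top view (1.25x) shows the mat at (377,215) with the hammer on it, head at (373,196) and butt at (363,270). The tray is at (244,307), the can at (300,197), the tin at (451,193), the cup at (389,308), the pincers at (505,310) and the shoe at (577,305). There are two pot candidates: pink at (325,316), which is the look-alike, and orange at (447,311), which fits. I'll confirm with an enlarged crop.

```bash
python3 - <<'E'
from h import *
im=np.load("pics/top0.npz")["img"][:,:,::-1]
cv2.imwrite("pics/crop0.png",cv2.resize(im[130:310,155:425],None,fx=2.96,fy=2.96,interpolation=cv2.INTER_CUBIC))
E
```

```text
(no output)
```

View pics/crop0.png

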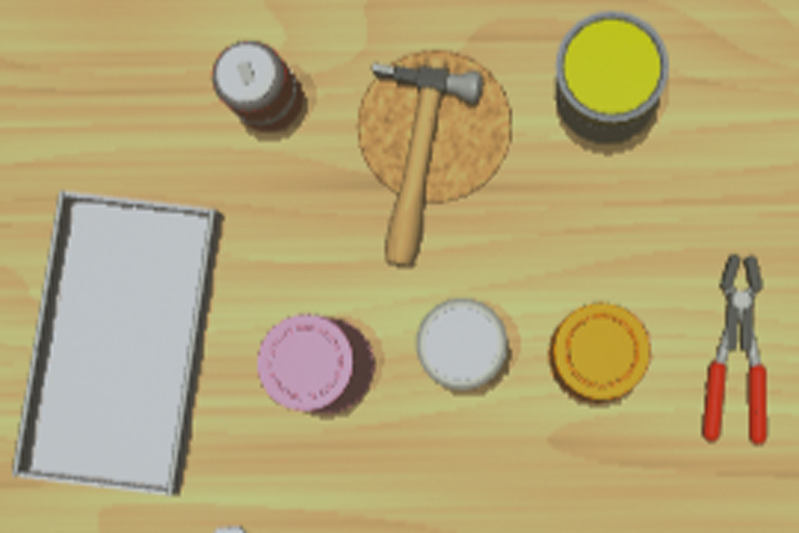

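The orange pot is at crop (602,353), mouth-down with its closed bottom facing up. The pink one at (306,362) is the look-alike.

```bash
python3 - <<'E'
from h import *
f=lambda u,v,z:pix("top0",155+(u+.5)/2.96-.5,130+(v+.5)/2.96-.5,z)[:2].round(4)
for n,u,v,z in [("potc",602,352,.13),("potL",554,352,.13),("potR",650,352,.13),("pink",306,362,.13),("cup",463,342,.104),("can",248,74,.122),("tin",613,65,.123),("matc",435,126,0),("matL",359,126,0),("matR",511,126,0),("butt",400,264,.016),("head",428,80,.032),("headL",376,68,.032),("headR",478,90,.032),("hand1",430,100,.027),("hand2",405,230,.03),
 ("trTL",62,195,.03),("trTR",219,211,.03),("trBL",16,474,.03),("trBR",176,493,.03),("pinc_top",733,256,.01),("pincL",711,440,.01),("pincR",758,442,.01)]:
    print(n,f(u,v,z))
E
```

```text
potc [ 0.4444 -0.0767]
potL [ 0.4449 -0.035 ]
potR [ 0.4439 -0.1183]
pink [0.439  0.1805]
cup [0.4556 0.0454]
can [0.6973 0.2366]
tin [ 0.7008 -0.0918]
matc [0.6709 0.0773]
matL [0.6719 0.1519]
matR [0.6699 0.0026]
butt [0.534 0.11 ]
head [0.7099 0.0815]
headL [0.7224 0.1317]
headR [0.6994 0.0334]
hand1 [0.6913 0.08  ]
hand2 [0.565  0.1039]
trTL [0.603  0.4319]
trTR [0.5856 0.2813]
trBL [0.3413 0.4659]
trBR [0.3222 0.3165]
pinc_top [ 0.5381 -0.2095]
pincL [ 0.3641 -0.1832]
pincR [ 0.3618 -0.2274]
```

Measured sizes agree with the given ones: pot 83 mm, mat 149 mm, tray about 265 x 151 mm. Hammer: origin about (0.670,0.086), heading −10.5°. Tray: centre about (0.463,0.374), heading −7.5°. I'll do the hammer first, checking IK for the pot poses in the same script.

```bash
cat >> h.py <<'E'
def pitched(az,p,roll=False):
    "tool z in azimuth az, p rad below horizontal (pi/2=down); jaw in the vertical plane (roll: jaw horizontal)"
    z=np.array([np.cos(az)*np.cos(p),np.sin(az)*np.cos(p),-np.sin(p)]); y=np.array([np.cos(az)*np.sin(p),np.sin(az)*np.sin(p),np.cos(p)])
    if roll: y=np.array([-np.sin(az),np.cos(az),0])
    if roll==-1: y=-y
    return R.from_matrix(np.c_[np.cross(y,z),y,z]).as_quat()
def flip(q): return (R.from_quat(q)*R.from_euler('z',np.pi)).as_quat()
E
python3 - <<'E'
from h import *
a=np.radians(-10.5); o=np.array([.670,.086])+.005*np.array([np.cos(a),np.sin(a)])
q=down(a-np.pi/2); qt=down(np.radians(-97.5))
for P,Q in [((*o,.2),q),((*o,.004),q),((.46,.37,.2),qt)]:
    s=solve_ik(list(P),list(Q)); print(None if s is None else np.round(s,2))
az=.26
for p in (0,20,30,45,60,90):
  for pos in [(.38,-.09,.11),(.50,-.06,.086),(.50,-.06,.2),(.55,-.03,.35),(.71,.09,.1)]:
    Q=pitched(az,np.radians(p)); print(p,pos,[s is not None and np.round(s,1).tolist() for s in (solve_ik(list(pos),list(Q)),solve_ik(list(pos),list(flip(Q))))])
E
```

```text
[ 0.07  0.58 -0.35  1.53  0.22  1.07 -2.09]
[-0.07  0.8  -0.15  1.63  0.16  0.73 -2.05]
[-1.07  0.42  0.43  1.81 -0.21  0.96 -2.25]
0 (0.38, -0.09, 0.11) [False, False]
0 (0.5, -0.06, 0.086) [False, False]
0 (0.5, -0.06, 0.2) [False, False]
0 (0.55, -0.03, 0.35) [False, False]
0 (0.71, 0.09, 0.1) [[-1.1, 1.7, 1.1, 2.2, 2.7, 1.5, 1.8], [-1.1, 1.7, 1.1, 2.2, 2.7, 1.5, -1.3]]
20 (0.38, -0.09, 0.11) [False, False]
20 (0.5, -0.06, 0.086) [False, False]
20 (0.5, -0.06, 0.2) [False, False]
20 (0.55, -0.03, 0.35) [False, False]
20 (0.71, 0.09, 0.1) [[0.9, 1.6, -1.4, 2.2, 3.0, 1.0, -1.5], [0.9, 1.6, -1.4, 2.2, 3.0, 1.0, 1.6]]
30 (0.38, -0.09, 0.11) [False, False]
30 (0.5, -0.06, 0.086) [False, False]
30 (0.5, -0.06, 0.2) [False, False]
30 (0.55, -0.03, 0.35) [[-0.7, -0.2, 0.8, 2.4, 4.3, 0.3, 2.3], [-0.7, -0.2, 0.8, 2.4, 4.3, 0.3, -0.8]]
30 (0.71, 0.09, 0.1) [[0.9, 1.4, -1.3, 2.2, 2.7, 0.9, -1.5], [0.9, 1.4, -1.3, 2.2, 2.7, 0.9, 1.6]]
45 (0.38, -0.09, 0.11) [False, False]
45 (0.5, -0.06, 0.086) [False, False]
45 (0.5, -0.06, 0.2) [False, False]
45 (0.55, -0.03, 0.35) [[0.6, -0.1, -0.4, 2.2, -0
[... 405 characters left out ...]
-0.03, 0.35) [[0.7, -0.0, -0.6, 2.0, -0.3, 0.7, 0.6], [0.5, -0.0, -0.4, 2.0, -0.3, 0.6, -2.6]]
60 (0.71, 0.09, 0.1) [[0.1, 0.6, -0.3, 1.9, 0.7, 0.2, -0.5], [-0.3, 0.6, 0.2, 1.9, -0.8, 0.2, -2.3]]
90 (0.38, -0.09, 0.11) [[0.6, 0.3, -0.6, 2.3, 0.3, 0.6, 0.2], [0.2, 0.2, -0.1, 2.3, 0.0, 0.6, -2.8]]
90 (0.5, -0.06, 0.086) [[0.5, 0.5, -0.6, 2.0, 0.4, 0.7, -0.0], [0.0, 0.4, 0.0, 2.1, -0.0, 0.6, -2.8]]
90 (0.5, -0.06, 0.2) [[0.6, 0.3, -0.6, 2.0, 0.2, 0.9, 0.1], [0.1, 0.3, -0.1, 2.0, 0.0, 0.9, -2.9]]
90 (0.55, -0.03, 0.35) [[0.5, 0.3, -0.6, 1.7, 0.2, 1.3, 0.1], [-1.0, 0.4, 1.4, 1.8, -0.4, 1.3, -2.4]]
90 (0.71, 0.09, 0.1) [[0.2, 0.8, -0.7, 1.5, 0.6, 1.0, -0.3], [-0.9, 1.2, 1.3, 1.6, -1.2, 1.4, -2.3]]
```

```bash
cat > scan.py <<'E'
from h import *
def ok(pos,Q): return any(solve_ik(list(map(float,pos)),list(q)) is not None for q in (Q,flip(Q)))
print("rows p; cols radius .45..0.85 ; per az rel. to radial; z=.084")
for azr in (0,45,90):
  for p in (0,10,20,30,45):
    print(azr,p,''.join('X' if ok((r*np.cos(.1),r*np.sin(.1),.084),pitched(.1+np.radians(azr),np.radians(p))) else '.' for r in np.arange(.45,.86,.05)))
print("final p at mat, z .12")
for azr in (0,45,90): print(azr,[p for p in range(60,181,15) if ok((.67,.077,.12),pitched(.1+np.radians(azr),np.radians(p)))])
E
time timeout 500 python3 scan.py
```

```text
rows p; cols radius .45..0.85 ; per az rel. to radial; z=.084
0 0 ...XXXXXX
0 10 ....XXXXX
0 20 ....XXXXX
0 30 ....XXXXX
0 45 ...XXXXXX
45 0 XXXXXXXXX
45 10 XXXXXXXXX
45 20 .XXXXXXXX
45 30 .XXXXXXXX
45 45 .XXXXXXXX
90 0 XXXXXXXXX
90 10 XXXXXXXXX
90 20 XXXXXXXXX
90 30 XXXXXXXXX
90 45 XXXXXXXXX
final p at mat, z .12
0 [60, 75, 90, 105, 120]
45 [60, 75, 90, 105, 120, 135]
90 [60, 75, 90, 105, 120, 135, 150, 165, 180]
real	0m7.819s
user	0m1.465s
sys	0m0.135s
```

Pointing the tool horizontally works when it faces sideways or diagonally. The plan is: hammer to the tray, slide the pot into the open area, tip it at about 45° azimuth, pinch the upper wall through the mouth, rotate by 90° and place. Now the hammer.

```bash
python3 - <<'E'
from h import *
a=np.radians(-10.5); o=np.array([.670,.086])+.005*np.array([np.cos(a),np.sin(a)])
q=down(a-np.pi/2)
move_l([.22,-.5,.5],speed=.4)
goto([.60,.05,.42],q); grip(.06,60)
goto([*o,.14],q); move_l([*o,.05],speed=.15)
print(move_l([*o,.004],speed=.06,contact_N=8),current_ee_pos())
grip(0.0,60); print("gap",current_finger_gap())
move_l([*o,.12],speed=.12); print("gap",current_finger_gap(),current_contact_force(),current_t())
snap("wrist","w1")
snap("top","t1",(200,60,440,300),2.5)
E
```

```text
False [0.67521282 0.08529704 0.00429776]
gap 0.020219067100551973
gap 0.019485031259447214 [-1.13253227  0.30651793 -3.41763891] 8.0917
```

View pics/w1.png

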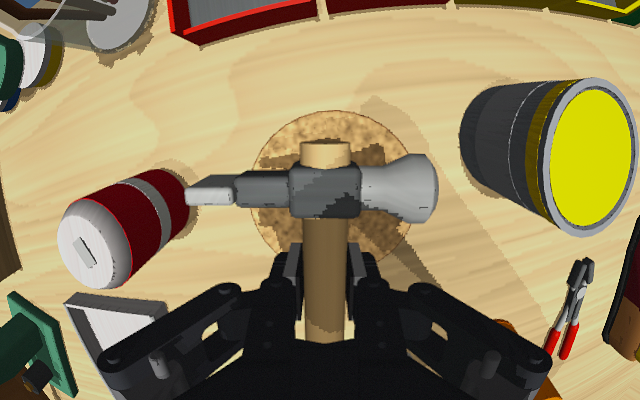

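The hammer is gripped squarely and level, with a 20 mm gap and −3.4 N of load. Moving it to the tray.

```bash
python3 - <<'E'
from h import *
p=current_ee_pos(); move_l([p[0],p[1],.25],speed=.3)
qt=down(np.radians(-97.5))
goto([.508,.363,.24],qt); move_l([.508,.363,.05],speed=.2)
print(move_l([.508,.363,.007],speed=.05,contact_N=3),current_ee_pos(),current_contact_force())
grip(.045); dwell(.1); move_l([.508,.363,.2],speed=.3)
print(current_t())
snap("wrist","w2"); 
c=capture("top"); np.savez("pics/t2.npz",**{k:c[k] for k in("img","mtx","position","orientation")})
E
```

```text
True [0.50738668 0.36259881 0.00859464] [-0.85015194 -0.16173723  6.45853744]
13.1417
```

View pics/w2.png

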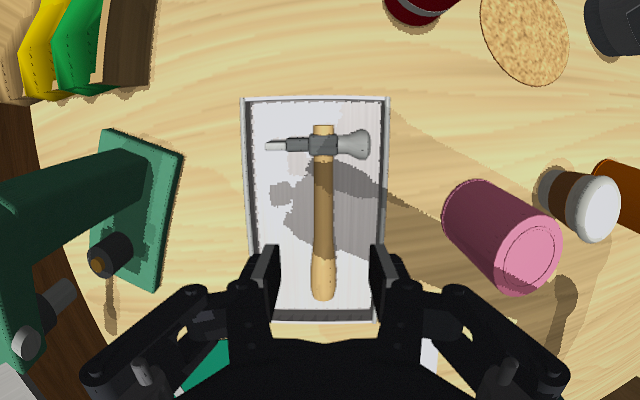

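The hammer lies flat inside the tray with clearance all round. Next I slide the pot diagonally into the free area.

```bash
python3 - <<'E'
from h import *
az=np.radians(19); d=np.array([np.cos(az),np.sin(az)]); q=down(az-np.pi/2)
c=np.array([.444,-.077]); s=c-.08*d; e=np.array([.58,-.03])-.05*d
move_l([.48,.30,.30],speed=.3)
goto([*s,.30],q); grip(.04); move_l([*s,.060],speed=.3)
print(current_t(),current_contact_force())
print(move_l([*e,.060],speed=.10),current_contact_force(),current_t())
snap("top","t3",(200,60,440,300),2.5)
print(current_q())
E
```

```text
16.5167 [-0.11853777 -0.41459695  0.20472362]
False [-0.65692076 -0.48744778  0.42056655] 18.4083
[ 0.449924    0.59566872 -0.53712431  1.97260477  0.46429521  0.69595777
 -1.61447498]
```

View pics/t3.png

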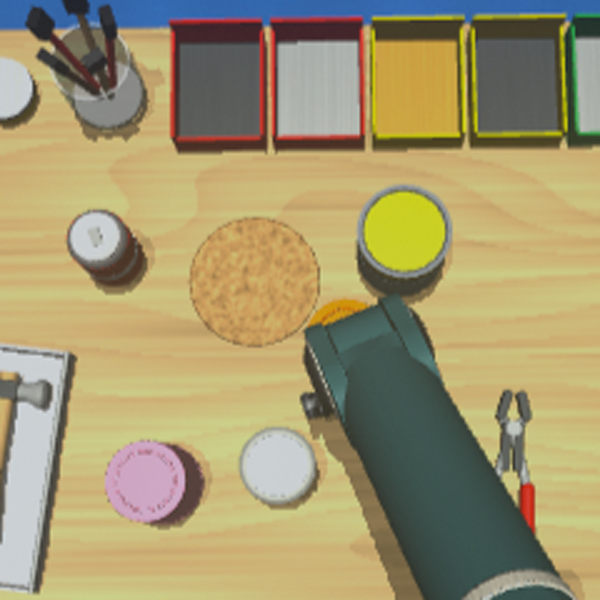

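```bash
python3 - <<'E'
from h import *
az=np.radians(19); d=np.array([np.cos(az),np.sin(az)])
p=current_ee_pos(); move_l([p[0]-.03*d[0],p[1]-.03*d[1],.06],speed=.2); 
move_l([.46,-.14,.22],speed=.3,rotation=down(np.radians(-45)))
snap("top","t4"); c=snap("wrist","w4"); print(current_t(),c["mtx"][0,0])
h=cv2.cvtColor(np.load("pics/t4.npz")["img"],cv2.COLOR_RGB2HSV)
m=cv2.inRange(h,(12,180,130),(20,255,255)); m[:,:280]=0;m[:150]=0
n,l,st,ce=cv2.connectedComponentsWithStats(m)
for i in range(1,n):
    if st[i,4]>60: print(st[i],ce[i],pix("t4",*ce[i],.13))
im=cv2.imread("pics/t4.png"); w=cv2.imread("pics/w4.png")
cv2.imwrite("pics/tw4.png",np.vstack([cv2.resize(im[130:280,240:440],None,fx=2,fy=2),cv2.resize(w[0:400],(400,250))]))
E
```

```text
19.675 309.70691628693146
[327 188  25  24 117] [339.23076923 199.15384615] [ 0.57322664 -0.03008803  0.13      ]
```

View pics/tw4.png

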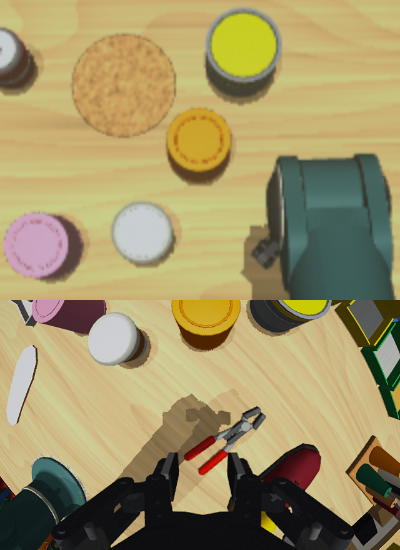

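The pot still stands at px (339,199), which is (0.572,−0.031); the clearances are good. Tipping it along azimuth 45°, following the arc about its far rim.

```bash
python3 - <<'E'
from h import *
az=np.radians(45); d=np.array([np.cos(az),np.sin(az)]); c=np.array([.572,-.031])
s=c-.085*d; move_l([*s,.115],speed=.25)
e=c-.046*d
print(move_l([*e,.115],speed=.04,contact_N=2.),current_ee_pos(),current_contact_force())
p=current_ee_pos(); piv=c+.045*d; r0=np.array([(p[:2]-piv)@d,.115]); print(r0)
for t in (10,20,30,40):
    a=np.radians(t); r=np.array([r0[0]*np.cos(a)+r0[1]*np.sin(a),-r0[0]*np.sin(a)+r0[1]*np.cos(a)])
    move_l([*(piv+r[0]*d),r[1]],speed=.08); print(t,current_ee_pos().round(3),current_contact_force().round(2))
dwell(.8); p=current_ee_pos(); move_l([*(np.array([.5,-.1])),.25],speed=.3)
move_l([.43,-.17,.25],speed=.3)
print(current_t()); snap("top","t5",(240,100,440,280),3); snap("side","s5")
E
```

```text
False [ 0.53919663 -0.0637486   0.11483368] [-0.27425059 -0.28393822 -0.30268173]
[-0.09135224  0.115     ]
10 [ 0.555 -0.048  0.13 ] [-1.69  0.07  1.08]
20 [ 0.571 -0.031  0.139] [-1.37 -1.02  0.13]
30 [ 0.589 -0.014  0.145] [0.81 0.14 0.02]
40 [0.607 0.004 0.147] [-0.8   0.12  0.72]
25.3583
```

View pics/t5.png

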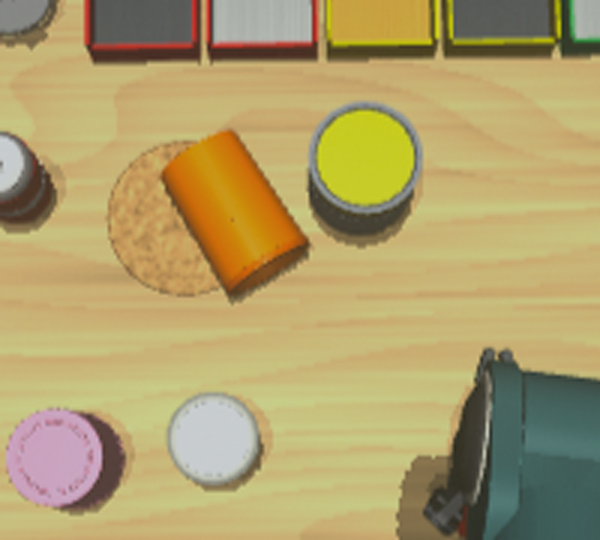

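The pot tipped cleanly: it lies with its mouth toward crop (270,270) and its bottom at (198,155), clear of everything else. Next I compute its pose and check IK along the grasp and flip path.

```bash
cat > plan.py <<'E'
from h import *
f=lambda u,v,z:pix("t5",240+(u+.5)/3-.5,100+(v+.5)/3-.5,z)
P={k:f(u,v,.045) for k,(u,v) in dict(mA=(232,297),mB=(307,242),bA=(163,178),bB=(233,131)).items()}
for k in P: print(k,P[k].round(4))
M=(P["mA"]+P["mB"])/2; B=(P["bA"]+P["bB"])/2; print("M",M,"B",B,"len",np.linalg.norm(M-B),"az",np.degrees(np.arctan2(*(B-M)[1::-1])), "w",np.linalg.norm(P["mA"]-P["mB"]),np.linalg.norm(P["bA"]-P["bB"]))
az=np.arctan2(*(B-M)[1::-1]); d=np.array([np.cos(az),np.sin(az)])
for p in (0,5,10,15):
  for fl in (0,1):
    Q=pitched(az,np.radians(p)); Q=flip(Q) if fl else Q
    for off,z in ((-.06,.088),(.025,.085),(.025,.2)):
        s=solve_ik([*(M[:2]+off*d),z],list(Q)); print(p,fl,off,z,None if s is None else np.round(s,2))
E
python3 plan.py; python3 -c "
from h import *; print(current_q().round(2))"
```

```text
mA [0.5868 0.0313 0.045 ]
mB [ 0.6377 -0.0391  0.045 ]
bA [0.7006 0.0954 0.045 ]
bB [0.745  0.0292 0.045 ]
M [ 0.61222127 -0.00389108  0.045     ] B [0.72275836 0.06231234 0.045     ] len 0.12884619252165444 az 30.918444044050837 w 0.08691256237192559 0.0797075928308793
0 0 -0.06 0.088 [ 0.73  1.11 -0.23  2.28  4.27  1.48 -2.85]
0 0 0.025 0.085 [ 0.54  1.1  -0.23  2.19  4.09  1.48 -2.92]
0 0 0.025 0.2 [ 1.39  1.69 -1.37  2.24  3.6   0.34 -1.82]
0 1 -0.06 0.088 [ 0.51  1.09 -0.01  2.29  4.19  1.68  0.21]
0 1 0.025 0.085 [ 0.11  1.1   0.21  2.21  3.9   1.82 -0.03]
0 1 0.025 0.2 [ 1.39  1.69 -1.37  2.24  3.6   0.34  1.32]
5 0 -0.06 0.088 [ 1.62  1.79 -1.16  2.27  3.94  0.2  -1.96]
5 0 0.025 0.085 [ 1.35  1.71 -1.15  2.18  3.91  0.39 -2.04]
5 0 0.025 0.2 [ 1.37  1.56 -1.36  2.26  3.47  0.37 -1.82]
5 1 -0.06 0.088 [ 1.62  1.79 -1.16  2.27  3.94  0.2   1.18]
5 1 0.025 0.085 [ 1.35  1.71 -1.15  2.18  3.91  0.39  1.1 ]
5 1 0.025 0.2 [ 1.37  1.56 -1.36  2.26  3.47  0.37  1.32]
10 0 -0.06 0.088 [ 1.56  1.65 -1.15  2.29  3.77  0.26 -1.91]
10 0 0.025 0.085 [ 1.44  1.95 -1.37  2.19  2.79  0.34 -0.81]
10 0 0.025 0.2 [ 1.34  1.43 -1.35  2.26  3.36  0.37 -1.84]
10 1 -0.06 0.088 [ 1.56  1.65 -1.15  2.29  3.77  0.26  1.23]
10 1 0.025 0.085 [ 1.44  1.95 -1.37  2.19  2.79  0.34  2.33]
10 1 0.025 0.2 [ 1.34  1.43 -1.35  2.26  3.36  0.37  1.31]
15 0 -0.06 0.088 [ 1.64  1.89 -1.36  2.31  2.38  0.35 -0.45]
15 0 0.025 0.085 [ 1.39  1.82 -1.36  2.21  2.78  0.39 -0.93]
15 0 0.025 0.2 [ 1.32  1.31 -1.34  2.26  3.24  0.35 -1.85]
15 1 -0.06 0.088 [ 1.64  1.89 -1.36  2.31  2.38  0.35  2.69]
15 1 0.025 0.085 [ 1.39  1.82 -1.36  2.21  2.78  0.39  2.21]
15 1 0.025 0.2 [ 1.32  1.31 -1.34  2.26  3.24  0.35  1.3 ]
[ 1.02  0.22 -0.8   1.98  0.18  1.01 -0.65]
```

View pics/s5.png

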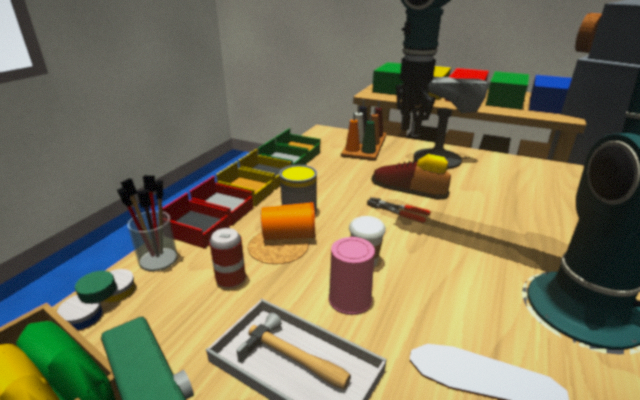

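The side view agrees: the pot lies on its side over the mat, the hammer is in the tray, and nothing else has moved. The horizontal grasp needs unusual arm configurations, so I'll check where the elbow and wrist go. The arm resembles a common 7-joint geometry; I'll test that kinematic model against IK samples.

```bash
cat > fk.py <<'E'
from h import *
AL=np.array([0,-1,1,1,1,1,-1])*np.pi/2; A=[0,0,0,.0525,.0775,0,.076]; D=[.267,0,.293,0,.3425,0,.097]
S=np.ones(7)
def chain(q,S=None):
    S=SG if S is None else S; T=np.eye(4); out=[]
    for i in range(7):
        c,s=np.cos(AL[i]),np.sin(AL[i]); t=S[i]*q[i]; ct,st=np.cos(t),np.sin(t)
        T=T@np.array([[ct,-st,0,A[i]],[st*c,ct*c,-s,-D[i]*s],[st*s,ct*s,c,D[i]*c],[0,0,0,1]]); out.append(T)
    return out
SG=np.array([-1,1,-1,1,-1,1,-1.])
E
python3 - <<'E'
from fk import *
import itertools
rng=np.random.default_rng(0); X=[]
while len(X)<10:
    pos=[rng.uniform(.45,.75),rng.uniform(-.3,.3),rng.uniform(.1,.4)]; Q=pitched(rng.uniform(-.8,.8),rng.uniform(1.1,2)); s=solve_ik(pos,list(Q))
    if s is not None:
        T=np.eye(4);T[:3,:3]=R.from_quat(Q).as_matrix();T[:3,3]=pos; X.append((s,T))
res=[]
for sg in itertools.product((1,-1),repeat=7):
    C=np.array([np.linalg.inv(chain(q,sg)[-1])@T for q,T in X]); res.append((C.std(0).max(),sg,C.mean(0).round(3)))
for r in sorted(res,key=lambda r:r[0])[:2]: print(r)
E
```

```text
(np.float64(0.2869585727454938), (-1, 1, -1, 1, -1, -1, 1), array([[-0.017, -0.804, -0.487, -0.181],
       [-0.895,  0.152, -0.193,  0.053],
       [ 0.26 ,  0.435, -0.772, -0.08 ],
       [ 0.   ,  0.   ,  0.   ,  1.   ]]))
(np.float64(0.32460420561728803), (-1, 1, -1, 1, 1, -1, 1), array([[-0.104, -0.55 , -0.698, -0.136],
       [-0.855, -0.104,  0.285,  0.042],
       [-0.285,  0.698, -0.405,  0.036],
       [ 0.   ,  0.   ,  0.   ,  1.   ]]))
```

```bash
cat > fk.py <<'E'
from h import *
import os
AX=[2,1,2,1,2,1,2]
def rot(ax,t):
    T=np.eye(4); T[:3,:3]=R.from_rotvec(t*np.eye(3)[ax]).as_matrix(); return T
def chain(q,S,L):  # L: 8x3 link vectors before each joint, and tool
    T=np.eye(4); out=[]
    for i in range(7):
        T=T.copy(); T[:3,3]+=T[:3,:3]@L[i]; out.append(T); T=T@rot(AX[i],S[i]*q[i])
    T=T.copy(); T[:3,3]+=T[:3,:3]@L[7]; out.append(T); return out
def load():
    z=np.load("fk.npz"); return z["S"],z["L"]
E
cat > fit.py <<'E'
from fk import *
import itertools
from scipy.optimize import least_squares
rng=np.random.default_rng(0); X=[]
while len(X)<40:
    pos=[rng.uniform(.45,.75),rng.uniform(-.3,.3),rng.uniform(.1,.4)]; Q=pitched(rng.uniform(-.8,.8),rng.uniform(.3,2)); s=solve_ik(pos,list(Q))
    if s is not None: X.append((s,np.array(pos),R.from_quat(Q).as_matrix()))
best=min(((np.array([chain(q,sg,np.zeros((8,3)))[-1][:3,:3].T@Rm for q,_,Rm in X]).std(0).max(),sg) for sg in itertools.product((1,-1),repeat=7)),key=lambda r:r[0])
print(best); S=best[1]
# position is linear in L
M=[];b=[]
for q,p,_ in X:
    out=chain(q,S,np.zeros((8,3))); Rs=[T[:3,:3] for T in out]; M.append(np.hstack(Rs)); b.append(p)
M=np.vstack(M); b=np.hstack(b)
L,*_=np.linalg.lstsq(M,b,rcond=1e-8); print(np.abs(M@L-b).max()); L=L.reshape(8,3); print(L.round(4)); np.savez("fk.npz",S=S,L=L)
E
python3 fit.py
```

```text
(np.float64(1.498523218534431e-11), (-1, 1, -1, 1, -1, 1, -1))
5.778202916140174e-11
[[-0.000e+00  0.000e+00  1.530e-01]
 [ 0.000e+00 -1.440e-02  1.530e-01]
 [-0.000e+00 -1.440e-02  2.603e-01]
 [ 0.000e+00 -2.100e-03  2.603e-01]
 [ 0.000e+00 -2.100e-03  2.362e-01]
 [-0.000e+00 -2.000e-04  2.362e-01]
 [ 0.000e+00 -2.000e-04  1.566e-01]
 [ 0.000e+00  0.000e+00  1.566e-01]]
```

The fitted kinematic model is exact (residual 6e-11 m). Now I'll plan a collision-checked grasp, flip and place path with it.

```bash
cat > path.py <<'E'
from fk import *
from scipy.optimize import least_squares
S,L=load()
lo=np.array([-2.53,-.31,-1.57,.28,-1.29,.15,-2.92])+.03; hi=np.array([2.53,2.02,1.55,2.44,4.43,1.84,2.92])-.03
def ik(pos,Q,q0,w=.0):
    Rm=R.from_quat(Q)
    def f(q):
        T=chain(q,S,L)[-1]; return np.r_[(T[:3,3]-pos)*5,(R.from_matrix(T[:3,:3]).inv()*Rm).as_rotvec(),w*(q-q0)]
    r=least_squares(f,np.clip(q0,lo+1e-6,hi-1e-6),bounds=(lo,hi)); e=f(r.x)[:6]
    return r.x if np.abs(e).max()<(3e-3 if w else 1e-4) else None
# cylinders x,y,r,h
last=pix("top0",690/1.25,320/1.25,0)[:2]; foot=pix("top0",760/1.25,322/1.25,.22)[:2]
OB=[(.456,.045,.041,.104),(.70,-.092,.051,.123),(.697,.237,.034,.122),(.439,.18,.045,.13),(*last,.08,.05),(*foot,.11,.27)]
OB+=[(x,-.375,.048,.122) for x in (.36,.43,.5,.55)]+[(x,-.205,.035,.018) for x in (.37,.42,.47,.53)]
def clear(q,pot=True):
    o=[T[:3,3] for T in chain(q,S,L)]; sh,el,wr,tcp=o[1],o[3],o[5],o[7]; m=9; who=''
    z=(tcp-wr)/np.linalg.norm(tcp-wr)
    for nm,a,b,r in (("upper",sh+.35*(el-sh),el,.065),("fore",el,wr,.06),("wrist",wr,tcp-.075*z,.05),("fing",tcp-.07*z,tcp,.03)):
        for t in np.linspace(0,1,12):
            p=a+t*(b-a); c=p[2]-r
            for x,y,R_,h in OB:
                dh=max(np.hypot(p[0]-x,p[1]-y)-R_,0); dv=max(p[2]-h,0); c=min(c,np.hypot(dh,dv)-r)
            if c<m: m=c;who=nm
    if el[2]<.12: m=min(m,-.1)
    return m,who
M=np.array([.6122,-.0039]); az=np.radians(31); d=np.array([np.cos(az),np.sin(az)]); p0=np.radians(2.6)
mat=np.array([.671,.077]); INS=.034
def wp(fl):
    z0=.083; sl=np.tan(p0)
    W=[]
    Q=lambda p:(flip(pitched(az,p)) if fl else pitched(az,p))
    for o in (-.13,-.09,-.05,-.01,INS): W.append(((*(M+o*d),z0-sl*(o-INS)),Q(p0)))
    g=M+INS*d
    for z in (.14,.20,.26): W.append(((*g,z),Q(p0)))
    e=mat+.041*d
    n=8
    for i in range(1,n+1):
        a=p0+(np.radians(91.3)-p0)*i/n; W.append(((*(g+(e-g)*i/n),.26+.0*i),Q(a)))
    for z in (.2,.15,.1): W.append(((*e,z),Q(np.radians(91.3))))
    return W
if __name__=="__main__":
    print(last,foot)
    rng=np.random.default_rng(1); qc=current_q(); best=None
    for fl in (0,1):
        W=[(np.array(a),b) for a,b in wp(fl)]; found=0
        for k in range(40):
            q=ik(*W[4],rng.uniform(lo,hi))
            if q is None: continue
            c=clear(q)
            if c[0]<0.005: continue
            found+=1
            qs=[None]*len(W); qs[4]=q; good=True
            for seq in (range(3,-1,-1),range(5,len(W))):
                prev=q
                for i in seq:
                    x=ik(*W[i],prev,.01)
                    x=None if x is None else ik(*W[i],x)
                    if x is None or np.abs(x-prev).max()>.9: good=False;break
                    qs[i]=prev=x
                if not good: break
            if not good: print(fl,k,"fail at",i,q.round(2),c); continue
            cl=[clear(x)[0] for x in qs]; stp=max(np.abs(np.diff(qs,axis=0)).max(1))
            print(fl,k,"ok",q.round(2),"minclear",min(cl),"step",stp.round(2),"wr",chain(q,S,L)[5][:3,3].round(2),"el",chain(q,S,L)[3][:3,3].round(2))
            sc=min(cl)-.02*stp-.005*np.abs(qs[0]-qc).max()
            if best is None or sc>best[0]: best=(sc,qs,fl); np.savez("best.npz",qs=qs,fl=fl)
    if best: print(best[0],best[2]); print(np.round(best[1],2)); print([np.round(clear(x)[0],3) for x in best[1]])
E
time python3 path.py
```

```text
[ 0.42070337 -0.62962394] [ 0.41322059 -0.66396394]
0 1 fail at 10 [ 0.9   1.22 -0.64  2.17  4.16  1.06  2.  ] (np.float64(0.022251027479675847), 'fore')
0 3 fail at 11 [0.02 1.09 0.29 2.22 3.85 1.8  1.47] (np.float64(0.0223345127709753), 'fore')
0 7 fail at 11 [0.07 1.07 0.24 2.22 3.88 1.76 1.51] (np.float64(0.02232853498802838), 'fore')
0 9 fail at 10 [0.22 1.05 0.08 2.21 3.95 1.65 1.61] (np.float64(0.02231188753625503), 'fore')
0 10 fail at 11 [0.01 1.09 0.3  2.22 3.85 1.81 1.46] (np.float64(0.02233600724981029), 'fore')
0 14 fail at 11 [0.01 1.09 0.3  2.22 3.84 1.81 1.46] (np.float64(0.022336033841983585), 'fore')
0 18 fail at 10 [ 0.5   1.06 -0.22  2.19  4.05  1.43  1.77] (np.float64(0.022285296808726943), 'fore')
0 19 fail at 10 [0.26 1.05 0.03 2.2  3.96 1.62 1.63] (np.float64(0.022307433387149675), 'fore')
0 21 fail at 10 [ 0.98  1.28 -0.72  2.17  4.17  0.97  2.05] (np.float64(0.022243704224284525), 'fore')
0 22 fail at 11 [0.02 1.09 0.29 2.22 3.85 1.8  1.47] (np.float64(0.02233502176822981), 'fore')
0 26 fail at 10 [ 0.52  1.07 -0.24  2.19  4.06  1.42  1.78] (np.float64(0.022
[... 2010 characters left out ...]
(np.float64(0.02233591039630803), 'fore')
1 32 fail at 10 [ 0.49  1.06 -0.21  2.19  4.05  1.44 -1.38] (np.float64(0.022286183341001603), 'fore')
1 33 fail at 10 [ 0.57  1.08 -0.29  2.19  4.07  1.38 -1.34] (np.float64(0.022279752082535312), 'fore')
1 34 fail at 10 [ 0.95  1.25 -0.69  2.17  4.17  1.01 -1.11] (np.float64(0.022246693305057325), 'fore')
1 35 fail at 10 [ 0.83  1.17 -0.56  2.17  4.14  1.14 -1.19] (np.float64(0.022257902486880046), 'fore')
1 36 fail at 10 [ 0.73  1.13 -0.46  2.18  4.12  1.23 -1.25] (np.float64(0.0222660304118234), 'fore')
1 38 fail at 10 [ 0.29  1.05  0.    2.2   3.98  1.6  -1.49] (np.float64(0.022304763670863495), 'fore')
real	0m44.682s
user	0m44.989s
sys	0m0.164s
```

Grasp, entry and lift are fine; only a straight flip crosses the wrist singularity. The pot is round, so the final tool yaw is free. I'll search for a joint-space swing to an upright pose with any yaw.

```bash
cat > path2.py <<'E'
from path import *
def potclear(q,fl):
    T=chain(q,S,L)[-1]; y=T[:3,1]*(1 if fl else -1); c=T[:3,3]+.041*y; m=9
    for t in (.0,.05,.096):   # spheres along the pot
        p=c+T[:3,2]*(t-.02)
        m=min(m,p[2]-.05)
        for x,yy,r,h in OB: m=min(m,np.hypot(max(np.hypot(p[0]-x,p[1]-yy)-r,0),max(p[2]-h,0))-.05)
        o=[X[:3,3] for X in chain(q,S,L)]
        for a,b in ((o[1],o[3]),(o[3],o[5]),((0,0,0),o[1])):
            a=np.array(a);b=np.array(b); s=np.clip((p-a)@(b-a)/((b-a)@(b-a)),0,1); m=min(m,np.linalg.norm(p-a-s*(b-a))-.05-.06)
    return m
rng=np.random.default_rng(2); qc=current_q(); res=[]
for fl in (0,1):
    W=[(np.array(a),b) for a,b in wp(fl)][:8]; Gs=[]
    while len(Gs)<5:
        q=ik(*W[4],rng.uniform(lo,hi))
        if q is None or clear(q)[0]<.01: continue
        qs=[None]*8; qs[4]=q; good=True
        for seq in (range(3,-1,-1),range(5,8)):
            prev=q
            for i in seq:
                x=ik(*W[i],prev,.01); x=None if x is None else ik(*W[i],x)
                if x is None or np.abs(x-prev).max()>.9: good=False;break
                qs[i]=prev=x
            if not good: break
        if good: Gs.append(qs)
    Us=[]
    for psi in np.radians(range(-180,180,30)):
        dd=np.array([np.cos(psi),np.sin(psi)]); Q=pitched(psi,np.radians(91.3)); Q=flip(Q) if fl else Q
        for k in range(5):
            x=ik(np.array([*(mat+.041*dd),.26]),Q,rng.uniform(lo,hi))
            if x is None or clear(x)[0]<.03: continue
            y=ik(np.array([*(mat+.041*dd),.1]),Q,x,.01); y=None if y is None else ik(np.array([*(mat+.041*dd),.1]),Q,y)
            if y is not None and np.abs(y-x).max()<.9 and clear(y)[0]>.015: Us.append((psi,x,y))
    for qs in Gs:
        en=min(clear(qc+(qs[0]-qc)*t)[0] for t in np.linspace(0,1,12))
        for psi,x,y in Us:
            if np.abs(x-qs[7]).max()>3: continue
            I=[qs[7]+(x-qs[7])*t for t in np.linspace(0,1,14)]
            c=min(clear(i)[0] for i in I); pc=min(potclear(i,fl) for i in I)
            res.append((min(c,pc+.0,en,.03)-.005*np.abs(x-qs[7]).max(),c,pc,en,fl,psi,qs,x,y))
res.sort(key=lambda r:-r[0])
for r in res[:4]: print(np.round(r[:6],3),"G",r[6][4].round(2),"U",r[7].round(2))
r=res[0]; np.savez("best.npz",qs=r[6],x=r[7],y=r[8],fl=r[4],psi=r[5]); print(len(res)); print(np.round(r[6],2),r[8].round(2)); print([clear(q)[0].round(3) for q in r[6]])
E
time python3 path2.py
```

```text
Traceback (most recent call last):
  File "path2.py", line 44, in <module>
    r=res[0]; np.savez("best.npz",qs=r[6],x=r[7],y=r[8],fl=r[4],psi=r[5]); print(len(res)); print(np.round(r[6],2),r[8].round(2)); print([clear(q)[0].round(3) for q in r[6]])
      ~~~^^^
IndexError: list index out of range

real	0m30.962s
user	0m30.257s
sys	0m0.169s
```

```bash
sed -i 's/max()>3: continue/max()>5: continue/; s/for k in range(5)/for k in range(12)/; s/    for qs in Gs:/    print(fl,len(Gs),len(Us),[np.round(u[1],1).tolist() for u in Us[:6]])\n    for qs in Gs:/' path2.py; time python3 path2.py
```

```text
0 5 73 [[-0.4, 0.4, 0.3, 1.6, -0.1, 1.1, 1.5], [0.6, 0.7, -1.2, 1.6, 0.7, 1.3, 0.9], [0.2, 0.5, -0.5, 1.6, 0.3, 1.1, 1.2], [0.3, 0.5, -0.7, 1.6, 0.4, 1.1, 1.1], [-0.7, 0.5, 0.8, 1.7, -0.4, 1.1, 1.7], [0.4, 0.5, -0.8, 1.6, 0.4, 1.2, 1.1]]
1 5 82 [[0.4, 0.6, -0.9, 1.6, 0.5, 1.2, -2.1], [-0.4, 0.4, 0.2, 1.6, -0.1, 1.1, -1.7], [-1.0, 0.7, 1.2, 1.7, -0.7, 1.2, -1.2], [-0.4, 0.4, 0.4, 1.7, -0.2, 1.1, -1.6], [0.6, 0.9, -1.4, 1.6, 0.9, 1.4, -2.4], [0.2, 0.4, -0.4, 1.6, 0.2, 1.1, -1.9]]
[-0.042  0.09  -0.012 -0.027  1.     0.   ] G [ 0.68  1.11 -0.4   2.18  4.1   1.28 -1.28] U [ 0.5   0.96 -1.31  1.32  0.9   1.53  0.86]
[-0.043  0.091 -0.013 -0.027  1.     0.   ] G [ 0.87  1.2  -0.61  2.17  4.15  1.09 -1.16] U [ 0.5   0.96 -1.31  1.32  0.9   1.53  0.86]
[-0.043  0.082  0.006 -0.027  1.    -3.142] G [ 0.68  1.11 -0.4   2.18  4.1   1.28 -1.28] U [ 0.64  0.87 -1.39  1.58  0.88  1.42 -2.39]
[-0.043  0.085  0.011 -0.027  1.    -3.142] G [ 0.87  1.2  -0.61  2.17  4.15  1.09 -1.16] U [ 0.64  0.87 -1.39  1.58  0.88  1.42 -2.39]
773
[[ 0.8   1.06 -0.12  2.35  4.4   1.51 -1.29]
 [ 0.85  1.08 -0.27  2.31  4.34  1.38 -1.26]
 [ 0.79  1.09 -0.32  2.28  4.25  1.35 -1.27]
 [ 0.74  1.1  -0.36  2.23  4.18  1.32 -1.27]
 [ 0.68  1.11 -0.4   2.18  4.1   1.28 -1.28]
 [ 0.7   0.98 -0.44  2.23  4.08  1.24 -1.34]
 [ 0.72  0.83 -0.48  2.27  4.05  1.19 -1.44]
 [ 0.75  0.68 -0.52  2.29  4.05  1.13 -1.56]] [ 0.49  1.11 -1.21  1.44  1.03  1.33  0.78]
[np.float64(0.031), np.float64(0.031), np.float64(0.03), np.float64(0.022), np.float64(0.022), np.float64(0.041), np.float64(0.07), np.float64(0.116)]
real	2m6.267s
user	2m4.879s
sys	0m0.200s
```

```bash
cat > path3.py <<'E'
import sys; sys.argv=['x']
src=open('path2.py').read().split("rng=")[0]; exec(src)
b=np.load("best.npz"); qs=b["qs"]; fl=int(b["fl"]); Q0=wp(fl)[0][1]; qc=current_q()
def walk(q,pts,Q):
    out=[]
    for p in pts:
        x=ik(np.array(p),Q,q,.01); x=None if x is None else ik(np.array(p),Q,x)
        if x is None or np.abs(x-q).max()>.9: break
        out.append(x); q=x
    return out
back=M-.12*d; g=M+INS*d
bs=walk(qs[1],[(*back,z) for z in (.11,.16,.22,.28,.34)],Q0); ls=walk(qs[7],[(*g,z) for z in (.3,.34,.38)],Q0)
print(len(bs),len(ls)); bh=bs[-1]; lh=(ls or [qs[7]])[-1]
ent=[]
for z in (.3,.4,.5):
  for r in (.45,.55):
    x=ik(np.array([r*np.cos(-.35),r*np.sin(-.35),z]),current_ee_rot(),qc,.05)
    if x is not None: ent.append((min(clear(x+(bh-x)*t)[0] for t in np.linspace(0,1,15)),z,r,x))
e=max(ent,key=lambda t:t[0]); print("entry",[np.round(t[:3],3) for t in ent]); print(min(clear(qc+(e[3]-qc)*t)[0] for t in np.linspace(0,1,8)))
rng=np.random.default_rng(3); res=[]
for psi in np.radians(range(-180,180,20)):
    dd=np.array([np.cos(psi),np.sin(psi)]); Q=pitched(psi,np.radians(91.3)); Q=flip(Q) if fl else Q; e2=mat+.041*dd
    for k in range(8):
        x=ik(np.array([*e2,.36]),Q,rng.uniform(lo,hi))
        if x is None: continue
        I=[lh+(x-lh)*t for t in np.linspace(0,1,14)]; c=min(clear(i)[0] for i in I); pc=min(potclear(i,fl) for i in I)
        if min(c,pc)<.03: continue
        w=walk(x,[(*e2,z) for z in (.3,.24,.18,.14,.1)],Q)
        if len(w)<5: continue
        res.append((min(c,pc,.06)-.01*np.abs(x-lh).max(),c,pc,min(clear(i)[0] for i in w),psi,x,w[-1]))
res.sort(key=lambda r:-r[0]); print(len(res))
for r in res[:4]: print(np.round(r[:5],3),r[5].round(2))
r=res[0]; np.savez("plan.npz",ent=e[3],bh=bh,b0=bs[0],G=qs[4],lh=lh,U=r[5],psi=r[4],fl=fl); print("bh",bh.round(2),"lh",lh.round(2),chain(lh,S,L)[-1][:3,3].round(3))
E
python3 path3.py
```

```text
2 3Traceback (most recent call last):
  File "path3.py", line 19, in <module>
    e=max(ent,key=lambda t:t[0]); print("entry",[np.round(t[:3],3) for t in ent]); print(min(clear(qc+(e[3]-qc)*t)[0] for t in np.linspace(0,1,8)))
ValueError: max() iterable argument is empty
```

```bash
sed -i 's/back=M-.12\*d/back=M-.045*d/; s/walk(qs\[1\],/walk(qs[2],/; s/    if x is not None: ent/    x=ik(np.array([r*np.cos(-.35),r*np.sin(-.35),z]),current_ee_rot(),qc if x is None else x)\n    if x is not None: ent/' path3.py; python3 path3.py
```

```text
5 3
entry [array([0.112, 0.3  , 0.45 ]), array([0.089, 0.3  , 0.55 ]), array([0.171, 0.4  , 0.45 ]), array([0.16, 0.4 , 0.55]), array([0.203, 0.5  , 0.45 ]), array([0.203, 0.5  , 0.55 ])]
0.1736178991650553
88
[ 0.028  0.195  0.093  0.046 -1.047] [ 0.59  0.9  -1.45  1.26  0.88  1.67 -0.14]
[ 0.026  0.194  0.09   0.046 -1.047] [ 0.55  0.78 -1.24  1.26  0.7   1.57 -0.05]
[ 0.026  0.196  0.108  0.07  -3.142] [ 0.61  0.67 -1.29  1.45  0.66  1.47 -2.23]
[0.026 0.199 0.112 0.07  2.793] [ 0.57  0.66 -1.25  1.44  0.65  1.47 -2.59]
bh [ 0.87  0.41 -0.46  2.38  4.22  1.17 -1.82] lh [ 0.81  0.38 -0.59  2.26  4.09  1.01 -1.87] [0.641 0.014 0.38 ]
```

Wide clearances everywhere. I'll go to the pre-grasp pose in front of the mouth and look.

```bash
python3 - <<'E'
from path import *
b=np.load("plan.npz"); fl=int(b["fl"])
move_joints(list(b["ent"])); grip(.045,90); move_joints(list(b["bh"]))
z0=.083+np.tan(p0)*(INS+.045)
move_l([*(M-.045*d),z0],speed=.2)
print(current_ee_pos(),current_contact_force().round(2),current_t(),current_q().round(2), clear(current_q()))
w=snap("wrist","w6")["img"]; s=snap("side","s6")["img"]; t=snap("top","t6")["img"]
cv2.imwrite("pics/m6.png",np.vstack([np.hstack([cv2.resize(s[150:300,200:400],(400,300)),cv2.resize(t[100:250,240:440],(400,300))]),cv2.resize(w[0:400,80:560],(360,300))[:, :, :].repeat(1,0) if False else np.hstack([cv2.resize(w,(480,300)),np.zeros((300,320,3),np.uint8)])])[:,:,::-1])
E
```

```text
[ 0.57375654 -0.02705659  0.08745682] [ 0.19 -0.39 -0.18] 31.875 [ 0.78  1.09 -0.32  2.27  4.24  1.35 -1.27] (np.float64(0.029098724242978852), 'fore')
```

View pics/m6.png

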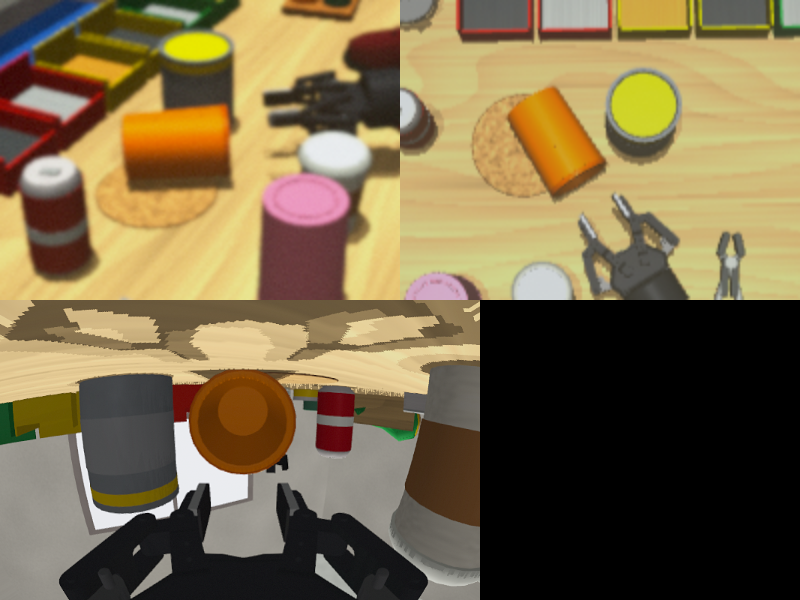

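The jaws are horizontal: my model left out a constant 90° about the tool axis. Position and aim are right, with the mouth centred on the jaw midline at (242,420). I'll turn j7 by +90° and check the orientation against the intended one. The same offset applies to the rest of the plan.

```bash
python3 - <<'E'
from path import *
q=current_q(); q[6]+=np.pi/2; move_joints(list(q))
r=R.from_quat(current_ee_rot()).as_matrix(); print("jaw",r[:,1].round(3),"z",r[:,2].round(3))
assert abs(r[2,1])>.99
g=M+INS*d
print("hit",move_l([*g,.083],speed=.05,contact_N=6),current_ee_pos(),current_contact_force().round(2))
snap("side","s7",(200,150,400,300),3)
print(current_t())
E
```

```text
jaw [-0.038 -0.024 -0.999] z [ 0.856  0.514 -0.045]
hit False [0.6411963  0.01335517 0.08288492] [ 0.86  0.17 -0.12]
35.2083
```

View pics/s7.png

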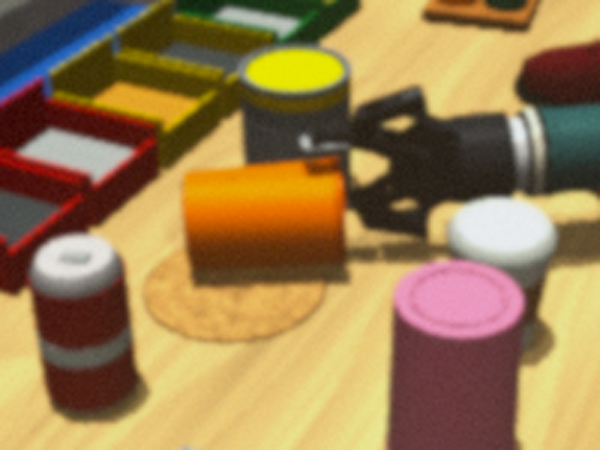

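One finger is above the wall and one inside the mouth, as intended. Gripping, lifting, and swinging upright.

```bash
python3 - <<'E'
from path import *
b=np.load("plan.npz"); off=np.r_[np.zeros(6),np.pi/2]; g=M+INS*d
grip(0,90); print("gap",current_finger_gap(),current_contact_force().round(2))
move_l([*g,.14],speed=.06); print("lifted",current_finger_gap(),current_contact_force().round(2))
move_l([*g,.38],speed=.2)
print((current_q()-b["lh"]-off).round(2),current_finger_gap())
q=current_q(); U=b["U"]+off; n=max(2,int(np.abs(U-q).max()/1.0)+1)
move_joints(list(U)); print(current_finger_gap(),current_contact_force().round(2),current_t(),current_ee_pos())
r=R.from_quat(current_ee_rot()).as_matrix(); print("z",r[:,2].round(3),"jaw",r[:,1].round(3),float(b["psi"]))
s=snap("side","s8")["img"]; t=snap("top","t8")["img"]
cv2.imwrite("pics/m8.png",np.hstack([cv2.resize(s[:300,150:450],(400,400)),cv2.resize(t[50:350,200:500],(400,400))])[:,:,::-1])
E
```

```text
gap 0.00683719840179977 [-0.65 -0.59  0.98]
lifted 0.006829710745032781 [ 0.01 -1.48 -2.06]
[ 0.  0. -0.  0. -0. -0.  0.] 0.007195993554777539
0.007164349001534545 [-0.56 -0.05 -2.31] 40.7917 [0.69144825 0.04101292 0.35967452]
z [-0.012  0.019 -1.   ] jaw [-0.499  0.866  0.022] -1.0471975511965976
```

View pics/m8.png

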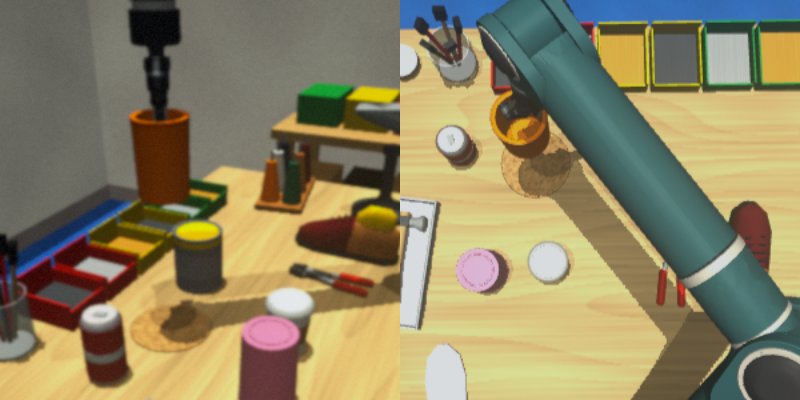

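The pot is held mouth up, with a stable 7 mm gap and about 2 N of load, over the mat area; nothing else has moved. Checking the mouth centre at px (290,141), then lowering with contact detection.

```bash
python3 - <<'E'
from h import *
print("mouth est",pix("t8",290,141.5,.394),"want .671 .077")
p=current_ee_pos()
move_l([p[0],p[1],.125],speed=.15)
print(move_l([p[0],p[1],.088],speed=.03,contact_N=3),current_ee_pos(),current_contact_force().round(2),current_t())
t=snap("top","t9")["img"]; s=snap("side","s9")["img"]
cv2.imwrite("pics/m9.png",np.hstack([cv2.resize(s[150:300,200:350],(400,400)),cv2.resize(t[90:240,220:370],(400,400))])[:,:,::-1])
E
```

```text
mouth est [0.66081975 0.0727279  0.394     ] want .671 .077
True [0.69150352 0.04055019 0.09774395] [ 0.65 -0.95  4.39] 43.475
```

Contact came at TCP z = 0.098, against 0.096 expected for a pot standing upright. Releasing, then checking numerically, since no views are left.

```bash
python3 - <<'E'
from path import *
p=current_ee_pos(); grip(.03); dwell(.2); print(current_contact_force().round(2))
move_l([p[0],p[1],.25],speed=.12); b=np.load("plan.npz")
move_joints(list(b["ent"])); dwell(.3)
snap("top","t10"); snap("side","s10"); print(current_t())
for n in ("t10","s10"):
    im=np.load(f"pics/{n}.npz")["img"]; h=cv2.cvtColor(im,cv2.COLOR_RGB2HSV)
    m=cv2.inRange(h,(4,150,50),(20,255,255))
    if n=="t10": x0,y0,x1,y1=260,120,340,200
    else: x0,y0,x1,y1=215,130,335,270
    k=np.zeros_like(m); k[y0:y1,x0:x1]=m[y0:y1,x0:x1]
    N,l,st,ce=cv2.connectedComponentsWithStats(k); i=1+st[1:,4].argmax(); print(n,st[i],ce[i].round(1))
    # predicted bbox for an upright pot on the mat centre
    th=np.linspace(0,6.28,60); P=[(mat[0]+r*np.cos(a),mat[1]+r*np.sin(a),z) for r,z in((.042,0),(.045,.13)) for a in th]
    U=np.array([proj(n,p) for p in P]); print(" predicted bbox",U.min(0).round(1),(U.max(0)-U.min(0)).round(1))
# unrelated objects: change between start and now in the top view, away from pot/hammer/arm
a=np.load("pics/top0.npz")["img"].astype(int); c=np.load("pics/t10.npz")["img"].astype(int); D=(np.abs(a-c).max(2)>60)
for nm,(u,v) in dict(tin=(361,154),can=(240,157),cup=(311,246),pincers=(404,248),shoe=(461,244)).items(): print(nm,D[v-22:v+22,u-22:u+22].mean().round(3))
E
```

```text
[ 0.51 -0.38  0.18]
48.8333
t10 [282 147  35  39 681] [299.2 164. ]
 predicted bbox [281.1 146.3] [35.1 40.2]
s10 [ 248  185   61   79 3127] [277.2 228.7]
 predicted bbox [256.7 191.7] [38.8 64.6]
tin 0.0
can 0.0
cup 0.0
pincers 0.658
shoe 0.725
```

In the top view the pot's box matches an upright pot at the mat centre within about 1 px. The arm covers the pincers and shoe, so I'll swing it aside, check those and the hammer, then hand in.

```bash
python3 - <<'E'
from path import *
q=current_q(); q[0]=-1.3; move_joints(list(q)); dwell(.3); snap("top","t11"); print(current_t(),current_ee_pos().round(2))
a=np.load("pics/t4.npz")["img"].astype(int); z=np.load("pics/top0.npz")["img"]; c=np.load("pics/t11.npz")["img"]
g=lambda i:cv2.cvtColor(i.astype(np.uint8),cv2.COLOR_RGB2GRAY)
for nm,(u,v,w,h) in dict(tin=(361,154,20,24),can=(240,157,16,18),cup=(311,246,17,17),pincers=(404,248,14,34),shoe=(461,244,18,46)).items():
    T=g(z)[v-h:v+h,u-w:u+w]; I=g(c)[v-h-12:v+h+12,u-w-12:u+w+12]; r=cv2.minMaxLoc(cv2.matchTemplate(I,T,cv2.TM_CCOEFF_NORMED)); print(nm,"score",round(r[1],3),"shift px",np.array(r[3])-12)
t2=np.load("pics/w2.npz") # hammer: compare to after release
h0=g(np.load("pics/t3.npz")["img"])[185:305,155:235]; h1=g(c)[173:317,143:247]; r=cv2.minMaxLoc(cv2.matchTemplate(h1,h0,cv2.TM_CCOEFF_NORMED)); print("tray+hammer",r[1],np.array(r[3])-12)
hs=cv2.cvtColor(c,cv2.COLOR_RGB2HSV); k=cv2.inRange(hs,(4,150,50),(20,255,255))[120:200,260:340]; N,l,st,ce=cv2.connectedComponentsWithStats(k); print("pot",st[1+st[1:,4].argmax()])
if current_t()<68: finish_job(); print("handed in")
E
```

```text
52.2 [-0.26  0.37  0.5 ]
tin score 1.0 shift px [0 0]
can score 1.0 shift px [0 0]
cup score 1.0 shift px [0 0]
pincers score 1.0 shift px [0 0]
shoe score 1.0 shift px [0 0]
tray+hammer 0.9998155236244202 [0 0]
pot [ 22  27  35  39 707]
the job is handed in; nothing more can be done
handed in
```

The job is handed in at about 52 s of the 72 s allowed. The last checks showed the pot mouth up on the mat and the hammer flat in the tray; I have no verdict from the system.

- **Hammer:** I gripped it by the handle, carried it level and set it down in the tray. The wrist picture showed it inside with room on all sides. It had not shifted in the top view taken just before hand-in.
- **Pot:** I slid it clear of the cup and tipped it over on the bench. Then I pinched its upper wall through the mouth, lifted it, swung it upright and lowered it onto the mat.
    - Contact came at a tool height of 0.098 m; I expected 0.096 m.
    - In the top view its outline matches an upright pot at the mat's centre to about 1 px (around 3 mm).
- **Everything else:** the tin, can, cup, pincers and shoe all showed zero pixel shift from the start.

**What disagreed or failed:**
- **Jaw angle:** the jaws first came up 90° wrong because my arm model missed a constant rotation. I saw it in the picture and fixed it before touching the pot.
- **Mid-air estimate:** a rough reading of the pot's position while it was held was about 1 cm off target. The closer outline check after placing did not confirm that.
- **Side view:** its outline check after placing was no use, because the cork has the same colour as the pot.
- **Last pictures:** I had used all 12 views, so the final checks were made by image code only.

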